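# Close a bow-frog pressing form on its dowels and hold it pressed

### The job

Slide the jaw of the blue fixture back, clear of the wooden upper half of the pressing form, and lift that half out by its dark handle. Set it on the two dowels of the lower half, which stands on the sprung base, until the faces meet flush, then press the closed pair down to about the middle of the spring travel, never to its bottom, and finish while still holding it pressed there. Do not disturb the other things on the bench.

Things in the scene. Friction and masses are not known exactly. Their poses are not given: they have to be found in the camera images.
- jaw (a joint): sliding jaw of the fixture: 0 = closed, grows as it slides back, in m, up to 0.060 (60 mm). Friction about 2.5 N; stays where it is left. Its steel lip, 70 mm long, reaches 9 mm over the edge of the upper half when closed, so from 15 mm on it is clear; slide it back 50 mm or more to make room for a wide-open gripper
- jaw_knob (a point): centre of the red upright knob (22 mm across, top 22 mm above this point, exposed from 20 mm below it) on the sliding jaw; moves with the jaw. It lies 60 mm from the middle of the fixture's place along the fixture's -y; the jaw opens along -y of this frame. The jaw (blue) is 100 mm long along x, reaches 15 mm beyond the knob axis in -y
- fixture: slide-jaw fixture, steel plate 150 (x) by 215 mm (y), 12 mm thick, bolted to the bench. Origin: on the bench, below the middle of the place where the upper half lies (plate spans y -145 to +70 mm). The fixed jaw (blue, top 37 mm over the bench, no lip) stands at y +27 to +45 mm, the sliding jaw on the -y side; the upper half lies with its length along x
- upper_grip (a point): centre of the dark handle of the upper half (loose, about 0.18 kg, light wood plate 110 (x) by 50 (y) by 28 mm high; handle on top of it 50 (x) by 26 (y) by 44 mm high, to be gripped across y). This point lies 50 mm above the underside of the plate, 22 mm above the plate's top and 22 mm below the handle's top. z is up. Two vertical through holes of 11.5 mm lie at x = +40 and -40 mm; the part is symmetric, so a half turn fits as well
- upper_face (a point): centre of the underside of the upper half, 50 mm below upper_grip; same axes
- lower_face (a point): centre of the top face of the lower half (light wood, 110 (x) by 50 mm (y), black frog blank flush in its middle); moves down with it. Two steel dowels of 9 mm with tapered tips stand 22 mm out of this face at x = +40 and -40 mm. When closed, upper_face lies on this point (upper_grip 50 mm above it), x axes parallel (either way round). 62 mm above the bench when not pressed
- lower (a joint): spring travel of the lower half: 0 = up, unpressed; grows as it is pressed down, in m, bottom at 0.016. About 3 N are needed to start it, then 0.9 N more per mm (about 10 N at the middle, 8 mm), the upper half's weight included; that weight alone does not press it down
- press_base: sprung base, steel plate 160 (x) by 90 mm (y), 18 mm thick, bolted to the bench, carrying the lower half between two grey end cheeks 48 mm high; origin on the bench below the lower half's centre, x along the line of the dowels
- spool: bystander, leave alone: white thread spool, 38 mm across, 48 mm tall; origin at its underside
- jar: bystander, leave alone: small white lidded jar, 44 mm across, 62 mm tall; origin at its underside
- oil_bottle: bystander, leave alone: green plastic bottle, 48 mm across, 100 mm tall; origin at its underside
- tin: bystander, leave alone: flat tin, brass sides and pale lid, 52 mm across, 22 mm tall; origin at its underside
- driver: bystander, leave alone: screwdriver with a dark wooden handle, 170 mm long, lying; origin at its underside
- brush: bystander, leave alone: brush, 160 mm long, lying; origin at its underside
- cup: bystander, leave alone: blue cup, 60 mm across, 60 mm tall; origin at its underside
Mind the look-alikes: they are no part of the job. There is more than one size of the part that bears upper_grip; the job needs the largest.

How it is judged:
By the outcome, as a careful person would: the job done as asked, in the order asked, and still so for the second after the job is handed in, while the arm keeps its last pose, push and grip.
It also fails if it takes over 58 s, if anything falls off the work surface, if the arm or the gripper's body presses on something with over 40 N, if the wrist force passes 120 N, or if a joint passes its speed limit or range.

### The arm

A 6-joint arm with a two-finger parallel gripper is mounted at the origin on the work surface. World frame = base frame: x ahead of the robot, y to its left, z up, the work surface at z = 0. Lengths are in m, angles in rad, forces in N, time in s.
With the tool pointing down it reaches from about 0.25 to 0.85 m from the base axis. Payload 12.5 kg.
Tool frame: the origin (TCP) lies midway between the tips of the shut fingers; the grasp point (between the pads) lies 19 mm behind it; z points along the fingers, y is the direction in which the jaws open and shut (so a half turn about z gives the same grasp; the last joint's range is limited). The gripper opens to 93 mm and grips with 3 to 60 N. Pads are 15 mm wide; open, the fingers measure 128 mm over their backs; the gripper's body (75 mm by 188 mm) begins 65 mm behind the grasp point.
Start: joints at [-1.426, 0.351, 1.652, -0, 1.139, -0.085], TCP at [0.125, -0.536, 0.219] pointing down, gripper open.
Joint ranges: [-2.75, 2.75], [-0.79, 2.1], [0.01, 2.65], [-1.57, 4.71], [0.07, 3.14], [-2.87, 2.87]. Speed limits (rad/s): [2.22, 2.22, 2.79, 3.14, 3.14, 3.14].

### API

Orientations are given as a unit quaternion [w, x, y, z].
In Python, from plant import manip gives the robot as it stands.
- The arm moves only by the shell command python3 -m creep 'ROWS' [FORCE]. ROWS is JSON, a list of rows, each a list of 3 entries, a list of its own where there are three numbers: the opening, from 0 (shut) to 1 (fully open), then the shift along the tool's x, y, z in m, then the turn, a rotation vector about the tool's x, y, z in degrees. A call has 1 to 8 rows; each row shifts and turns the commanded pose from where the row before left it, along the tool's axes as they then stand; what a row does not reach is not made up. A row lasts 1/10 s, in which the tool goes at most 50 mm and 8.59 degrees, less where a joint would pass 70% of its speed; a pose out of reach is approached as far as the arm can. A call is refused whole if a number of a shift passes 0.05 or a number of a turn 8.59, either way. A call with a gripper value outside its range is refused whole. The fingers move at their own pace and stop on an object; FORCE is the grip in N (left out, the last holds). Time passes only in rows, so rows that do not move let the fingers close. It gives the time, the measured TCP pose, the force and the opening at its end, in the units of the state.
- manip.get_obs(): the state, without advancing time (a new reading comes with each control period).
- manip.capture(name): name is "side" or "top" or "wrist"; returns a dict with "image" (400x640x3 uint8, red, green, blue), "depth" (400x640 float32, m along the optical axis (not along the pixel's ray), 0 where there is no reading), "fov_y" (degrees; the focal length in pixels is half the picture's height over the tangent of half this angle, whatever the lens; pixels are square), "cx", "cy" (the principal point, pixels), "k1" (the pictures are not rectified: a ray, as slopes to the right and down, at radius r is drawn at 1 + k1 r^2 times it, then the intrinsics apply), "rvec" (rotation vector, rad) and "tvec" (3), from world to camera coordinates, as OpenCV has them. Camera axes: x right, y down, z forward; pixel columns grow to the right and rows downward; lengths in m; the calibration is good to about 2 mm. A picture is of the moment at which its call begins.
- manip.close_job(): hands the job in, once; it reports no verdict.
The state is a dict: "time_s": time; "qpos": joint angles; "joint_velocities": joint speeds; "tau": joint torques, N m; "ee_pos": TCP position; "orientation": TCP orientation; "wrist_force": force on the tool from outside, world axes, zero at the start; "torque": the same for the moment, N m; "gripper_width": finger opening in m.
Only numpy, scipy, OpenCV 4.12 (cv2) and the standard library are available. Lean on these libraries where they do the work, as an engineer would, in place of code of your own. Each camera call takes 0.05 s, during which the arm holds its last target.

## Working session

There is one attempt and no reset: what is moved stays moved. The work goes in short steps, Python scripts to look and compute and a shell command to move; the robot and the scene stay as the last step left them, time stands still between calls to the robot, and variables do not carry over. Pictures are saved under pics/ and viewed, and the job is handed in when it is done.

```bash
ls; mkdir -p pics
cat > h.py <<'E'
import numpy as np, cv2
from plant import manip
def cap(n,fn=None):
    c=manip.capture(n)
    if fn: cv2.imwrite('pics/'+fn,c['image'][:,:,::-1])
    np.savez('/tmp/'+n+'.npz',**c)
    return c
def K(c):
    f=200/np.tan(np.radians(c['fov_y'])/2)
    return f
def rays(c,px):
    px=np.atleast_2d(np.array(px,float)); f=K(c)
    KK=np.array([[f,0,c['cx']],[0,f,c['cy']],[0,0,1]])
    u=cv2.undistortPoints(px.reshape(-1,1,2),KK,np.array([float(c['k1']),0,0,0])).reshape(-1,2)
    R=cv2.Rodrigues(np.array(c['rvec'],float))[0]; t=np.array(c['tvec'],float)
    d=np.c_[u,np.ones(len(u))]@R
    return -R.T@t,d
def onplane(c,px,z):
    o,d=rays(c,px); return o+d*((z-o[2])/d[:,2])[:,None]
def withdepth(c,px):
    px=np.atleast_2d(px); o,d=rays(c,px)
    z=np.array([c['depth'][int(round(p[1])),int(round(p[0]))] for p in px])
    return o+d*z[:,None]
def proj(c,P):
    f=K(c); KK=np.array([[f,0,c['cx']],[0,f,c['cy']],[0,0,1]])
    return cv2.projectPoints(np.atleast_2d(np.array(P,float)),np.array(c['rvec'],float),np.array(c['tvec'],float),KK,np.array([float(c['k1']),0,0,0]))[0].reshape(-1,2)
def cloud(c):
    yy,xx=np.mgrid[0:400,0:640]; px=np.c_[xx.ravel(),yy.ravel()]
    o,d=rays(c,px); z=c['depth'].ravel()
    P=(o+d*z[:,None]); P[z==0]=np.nan
    return P.reshape(400,640,3)
E
python3 - <<'E'
from h import *
for n in ['top','side','wrist']:
    c=cap(n,n+'0.png'); print(n,c['fov_y'],c['k1'],rays(c,[[320,200]]))
print(manip.get_obs())
E
```

```text
pics
top 47.73178328181313 -0.025104868354225 (array([0.37043924, 0.01449675, 1.53715937]), array([[ 0.16983605,  0.0027712 , -0.98560342]]))
side 49.941018472836674 0.023192782724116626 (array([ 0.55244845, -0.9460832 ,  0.91556836]), array([[ 0.03690907,  0.75400279, -0.65593599]]))
wrist 68.68147575755452 0.012976543000413886 (array([ 0.20445816, -0.51674769,  0.38475617]), array([[-0.28242657, -0.08539013, -0.95570167]]))
{'time_s': 0.15, 'qpos': array([-1.42558736e+00,  3.51081684e-01,  1.65221712e+00,  2.61608744e-06,
        1.13910369e+00, -8.46139850e-02]), 'joint_velocities': array([-4.03533126e-04, -2.10667825e-03, -4.26335536e-03, -1.37143982e-04,
       -3.95637398e-05,  7.96627640e-04]), 'tau': array([ 1.22736066e-03, -4.97458935e+01, -2.85342461e+01,  6.99199294e-02,
        2.45656417e-02, -8.96093457e-05]), 'ee_pos': array([ 0.1252764 , -0.5352987 ,  0.21826476]), 'orientation': array([-4.04770414e-04,  9.93404920e-01,  1.14658194e-01, -1.10789154e-05]), 'wrist_force': array([ 0.21047485, -0.99049237,  0.99777616]), 'torque': array([ 0.00437911,  0.01268981, -0.02260723]), 'gripper_width': 0.09301350871150753}
```

View pics/top0.png

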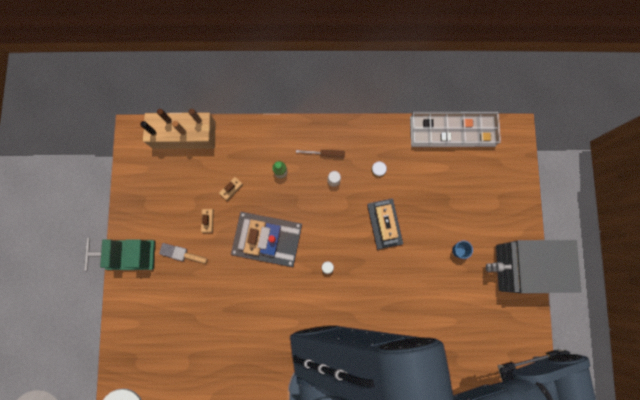

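View pics/side0.png

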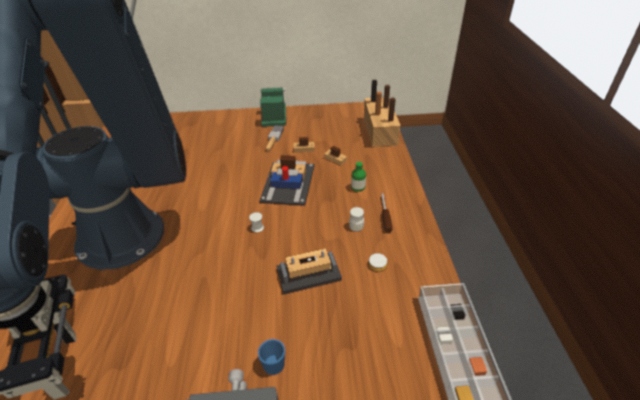

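Top view: the fixture, holding the upper half, is at (267,239) with its red knob at (272,239). The press base is at (386,224), and two smaller look-alikes are at (231,188) and (207,221). The side view shows the same layout. Next I'll measure.

Run:
```python
from h import *
c=dict(np.load('/tmp/top.npz')); s=dict(np.load('/tmp/side.npz'))
a=c['image'][180:280,195:415]; cv2.imwrite('pics/topz.png',cv2.resize(a[:,:,::-1],None,fx=3.6,fy=3.6,interpolation=cv2.INTER_CUBIC))
a=s['image'][130:300,220:420]; cv2.imwrite('pics/sidez.png',cv2.resize(a[:,:,::-1],None,fx=3.5,fy=3.5,interpolation=cv2.INTER_CUBIC))
P=cloud(c)
# dark plates on table
hsv=cv2.cvtColor(c['image'],cv2.COLOR_RGB2HSV)
def rect(mask,z,name):
    n,l,st,ce=cv2.connectedComponentsWithStats(mask.astype(np.uint8))
    for i in range(1,n):
        if st[i,4]>15: 
            m=l==i; print(name,st[i],ce[i].round(1),'z',np.nanmedian(P[m][:,2]).round(4),onplane(c,[ce[i]],z).round(4))
roi=np.zeros((400,640),bool); roi[180:280,195:415]=1
H,S,V=[hsv[:,:,i].astype(int) for i in range(3)]
rect(roi&((H<6)|(H>172))&(S>170)&(V>90),.06,'red')
rect(roi&(H>100)&(H<130)&(S>120),.037,'blue')
for nm,(x0,x1,y0,y1) in {'fix':(228,306,205,272),'base':(362,410,192,256)}.items():
    r=np.zeros_like(roi); r[y0:y1,x0:x1]=1
    m=(r&~((S>95)&(H>4)&(H<25)&(V>60))).astype(np.uint8)
    z={'fix':.012,'base':.018}[nm]
    m=cv2.morphologyEx(m,cv2.MORPH_OPEN,np.ones((3,3),np.uint8))
    cn=max(cv2.findContours(m,cv2.RETR_EXTERNAL,cv2.CHAIN_APPROX_NONE)[0],key=cv2.contourArea)
    W=onplane(c,cn.reshape(-1,2),z)[:,:2]
    R=cv2.minAreaRect((W*1000).astype(np.float32)); print(nm,R)
```

```text
red [269 237   6   5  21] [271.4 239. ] z 0.0899 [[0.4966 0.178  0.06  ]]
blue [261 245  15  10  81] [269.5 249.8] z 0.0449 [[0.4627 0.1864 0.037 ]]
fix ((501.6945495605469, 200.70974731445312), (214.27679443359375, 148.98135375976562), 78.49915313720703)
base ((551.2189331054688, -199.80355834960938), (159.6883087158203, 90.28155517578125), 11.060830116271973)
```

Run:
```python
from h import *
c=dict(np.load('/tmp/top.npz')); P=cloud(c)
np.set_printoptions(linewidth=250)
print((P[214:268:2,232:304:3,2]*1000).round(0))
print((P[196:254:2,364:406:2,2]*1000).round(0))
```

```text
[[-4.  6.  4. 18. 12. 17. 18. 16. 12. -0.  5.  1. -3.  3.  5.  2.  9.  6.  6.  4.  8.  2.  4.  1.]
 [ 2.  6.  6. 15. 10. 14. 19. 14.  9. 13. 22. 18. 11. -1. -1. -3.  7. -1.  3. -1.  3.  2. -0.  6.]
 [ 7. -0. 13.  9. 44. 14. 14. 14. 19. 12. 13. 18. 12.  9. 14. 14. -2. -1.  2.  3.  2.  4.  7.  5.]
 [ 3.  6. 14. 10. 46. 37. 43. 42. 46. 18. 14. 15. 20.  7. 16. 18. 14. 14. 12.  5. -4. -2.  4. -1.]
 [-3.  5. 16. 13. 44. 36. 43. 43. 46. 45. 41. 15. 16. 18. 13. 15. 18. 16. 20. 19. 16. 11. 22.  0.]
 [-7.  4. 12. 20. 42. 42. 48. 40. 17. 44. 45. nan 47. 48. 44. 15.  9. 13. 18. 17. 13. 13. 13. 13.]
 [ 2.  3. 15. 11. 39. 37. 37. 42. 13. 43. 55. 43. 40. 50. 48. 47. 30. 12. 16. 18. 17. 17. 15.  5.]
 [ 6.  1. 13. 14. 37. 35. 84. 85. 46. 43. 51. 49. 51. 50. 53. 38. 14. 13. 11. 11. 19. 16. 14.  1.]
 [ 6. -3. 18. 11. 40. 31. 82. 85. 87. 39. 54. 53. 48. 48. 47. 44. 16. 10. 18. 14. 13.  8. 15.  6.]
 [11.  8.  9. 42. 38. 37. 85. 86. 84. 38. 49. 50. 45. 46. 42. 47. 14. 19. 13. 16. 20. 14. 19.  3.]
 [ 3. 14. 13. 40. 42. 37. 88. 83. 81. 43. 47. 50. 54. 44. 45. 45. 15. 25. 13. 15. 16. 14. 15.  7.]
 [ 0. 19. 1
[... 3397 characters left out ...]
5.]
 [-2.  6.  2.  4.  2.  9. 20. 26. 24. 49. 68. 61. 56. 18. 18. 22. 21. 18. 19.  9.  7.]
 [ 4. -4.  3.  4.  2. -8. 19. 19. 15. 18. 21. 25. 23. 51. 53. 54. 56. 26. 20. 19.  6.]
 [ 6.  7.  7.  3.  3. -0. 15. 21. 19. 30. 53. 53. 52. 53. 48. 45. 17. 25. 23. 22.  1.]
 [ 5.  6. -1. -3.  1.  8. 20. 20. 17. 22. 47. 15. 27. 20. 16. 21. 18. 19.  2.  7.  3.]
 [11.  4. -4.  8.  6.  4. 13. 19. 21. 28. 23. 20. 20.  7.  7.  1.  6. 12. -5. -0.  0.]
 [ 5.  2.  1.  4.  0.  1.  0. 16. 17.  5. -0.  3. -0.  0.  1.  4.  1.  2.  9. -0. -1.]
 [ 4.  1.  3.  5.  3.  5.  5.  6.  3.  4.  1.  1. -1.  4. nan  4.  0. -1.  1.  5. -1.]
 [ 3.  7. -2.  4.  6.  4.  2.  7. -1.  5.  1.  5.  2.  0.  2.  5.  5.  9.  4.  2.  4.]]
```

```bash
python3 -m creep '[[1,[0,0,0],[0,0,8.2]],[1,[0,0,0],[0,0,8.2]],[1,[0,0,0],[0,0,8.2]]]'
```

```text
time_s: 0.45
ee_pos: [0.1253, -0.5354, 0.2184]
orientation: [-0.0, 0.995, -0.103, -0.0]
wrist_force: [-0.7, 0.9, -0.1]
gripper_width: 0.0927
```

View pics/topz.png

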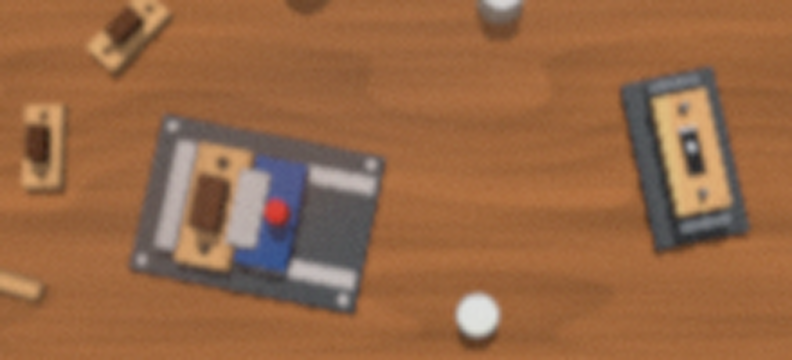

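View pics/wrist0.png

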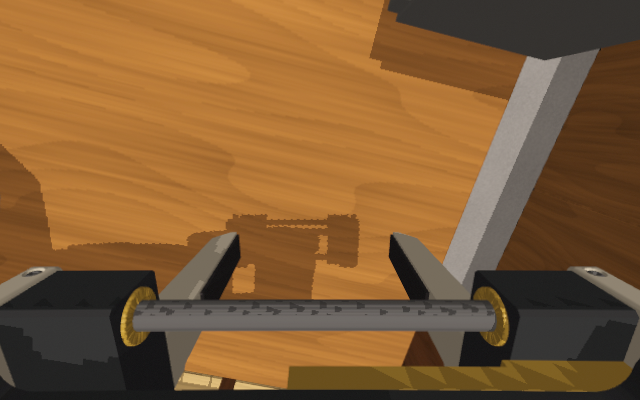

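The zoomed top view shows the fixture with its jaw closed and the lip over the upper half, and the base with its two dowels. In the wrist view the fingers are at the bottom and the clear view is toward +tool x. Next I move to view the fixture.

```bash
python3 -m creep '[[0.43,[0.008,-0.042,0],[0,0,0]],[0.43,[0.008,-0.042,0],[0,0,0]],[0.43,[0.008,-0.042,0],[0,0,0]],[0.43,[0.008,-0.042,0],[0,0,0]],[0.43,[0.008,-0.042,0],[0,0,0]],[0.43,[0.008,-0.042,0],[0,0,0]],[0.43,[0.008,-0.042,0],[0,0,0]],[0.43,[0.008,-0.042,0],[0,0,0]]]'
python3 -m creep '[[0.43,[0.008,-0.042,0],[0,0,0]],[0.43,[0.008,-0.042,0],[0,0,0]],[0.43,[0.008,-0.042,0],[0,0,0]],[0.43,[0.008,-0.042,0],[0,0,0]],[0.43,[0.008,-0.042,0],[0,0,0]],[0.43,[0.008,-0.042,0],[0,0,0]],[0.43,[0.008,-0.042,0],[0,0,0]],[0.43,[0.008,-0.042,0],[0,0,0]]]'
python3 -m creep '[[0.43,[0.008,-0.042,0],[0,0,0]],[0.43,[0.008,-0.042,0],[0,0,0]],[0.43,[0.008,-0.042,0],[0,0,0]],[0.43,[0.008,-0.038,0],[0,0,0]],[0.43,[0,0,0],[0,0,0]]]'
python3 - <<'E'
from h import *
c=cap('wrist','w1.png'); o=manip.get_obs(); print(o['ee_pos'],o['orientation'],o['wrist_force'],o['qpos'])
E
```

```text
time_s: 1.25
ee_pos: [0.2548, -0.2172, 0.2186]
orientation: [0.0, 0.995, -0.1, 0.0]
wrist_force: [1.0, 0.0, -0.0]
gripper_width: 0.0403
time_s: 2.05
ee_pos: [0.3842, 0.0998, 0.2186]
orientation: [-0.0, 0.995, -0.099, 0.0]
wrist_force: [0.3, -0.5, 0.0]
gripper_width: 0.04
time_s: 2.55
ee_pos: [0.4487, 0.2553, 0.2181]
orientation: [-0.0, 0.995, -0.098, 0.0]
wrist_force: [-0.2, -0.4, -0.8]
gripper_width: 0.0401
[0.44786093 0.25348087 0.21797354] [ 2.17993125e-04  9.95138174e-01 -9.84875590e-02 -4.09613818e-04] [ 0.14464081 -0.443624    0.70742404] [4.24531220e-01 2.87766985e-01 1.74196615e+00 3.52857925e-05
 1.11278700e+00 2.19260690e+00]
```

View pics/w1.png

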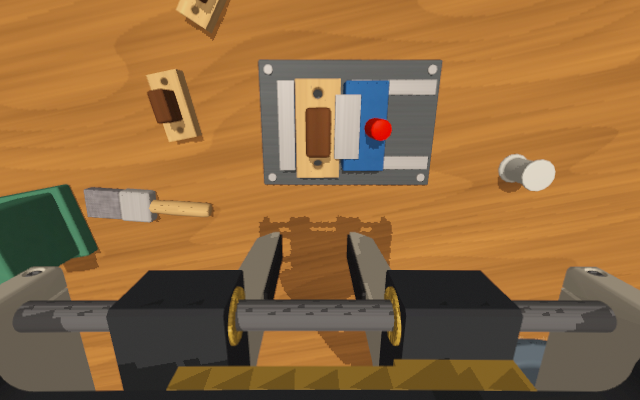

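The wrist view shows the fixture square on. The handle top is at about (318,132), the holes at (318,93) and (318,163), and the knob top at (381,129). I'll measure these.

```bash
cat > m1.py <<'E'
from h import *
def rel(p,o):
    q=o['orientation']; 
    from scipy.spatial.transform import Rotation as R
    r=R.from_quat([q[1],q[2],q[3],q[0]]); return r.inv().apply(np.atleast_2d(p)-o['ee_pos'])
E
python3 - <<'E'
from m1 import *
c=dict(np.load('/tmp/wrist.npz')); o=manip.get_obs()
hsv=cv2.cvtColor(c['image'],cv2.COLOR_RGB2HSV); H,S,V=[hsv[:,:,i].astype(int) for i in range(3)]
Pc=cloud(c)
def comp(m,box,z,nm,lo=30):
    r=np.zeros((400,640),np.uint8); x0,x1,y0,y1=box; r[y0:y1,x0:x1]=1
    m=(m&(r>0)).astype(np.uint8)
    cn=max(cv2.findContours(m,cv2.RETR_EXTERNAL,cv2.CHAIN_APPROX_NONE)[0],key=cv2.contourArea)
    W=onplane(c,cn.reshape(-1,2),z); R=cv2.minAreaRect((W[:,:2]*1000).astype(np.float32))
    zz=np.nanmedian(Pc[...,2][m>0])
    print(nm,R,'area',m.sum(),'z',zz.round(4)); return R
print('hsv handle',hsv[120,318],hsv[153,318],'wood',hsv[85,305],'red',hsv[129,383],hsv[128,370],'plate',hsv[70,330],'bench',hsv[30,330])
comp(~((H>5)&(H<20)&(S>110)&(V>100)),(245,455,50,195),.012,'plate')
comp((H>8)&(H<25)&(S<160)&(V>170),(290,345,70,185),.04,'wood')
comp((H<15)&(S>90)&(V<140)&(V>50),(300,335,100,170),.084,'handle')
comp(((H<6)|(H>174))&(S>200)&(V>190),(360,400,110,150),.09,'knob')
E
```

```text
hsv handle [ 12 182 119] [ 11 179 114] wood [ 18 123 226] red [  3 255 228] [  1 247 130] plate [ 24  12 106] bench [ 15 176 183]
plate ((501.97119140625, 203.46627807617188), (213.76693725585938, 148.14820861816406), 78.74652099609375) area 17893 z 0.0133
wood ((505.3946838378906, 237.6488800048828), (56.11833953857422, 110.25393676757812), 79.35712432861328) area 3488 z 0.0407
handle ((505.7972412109375, 240.41098022460938), (24.34917449951172, 48.235992431640625), 78.26936340332031) area 1200 z 0.0843
knob ((497.4899597167969, 179.28842163085938), (19.126718521118164, 19.2113037109375), 35.355045318603516) area 329 z 0.0869
```

```bash
python3 -m creep '[[0.43,[0.032,0.032,0],[0,0,0]],[0.43,[0.031,0.032,0],[0,0,0]],[0.43,[0,0,0.04],[0,0,0]],[0.43,[0,0,0.04],[0,0,0]],[0.43,[0,0,0.02],[0,0,0]],[0.43,[0,0,0],[0,0,0]]]'
python3 - <<'E'
from m1 import *
c=cap('wrist','w2.png'); o=manip.get_obs(); print(o['ee_pos'],o['orientation'],o['wrist_force'],o['gripper_width'])
E
```

```text
time_s: 3.2
ee_pos: [0.4949, 0.1755, 0.1163]
orientation: [0.001, 0.995, -0.1, -0.003]
wrist_force: [0.3, -0.3, 0.7]
gripper_width: 0.04
[0.49610186 0.17605282 0.11822111] [ 4.43505521e-04  9.94989889e-01 -9.99685365e-02 -1.10290773e-03] [ 0.76351782 -0.68936824  0.56072781] 0.04040921634931214
```

View pics/w2.png

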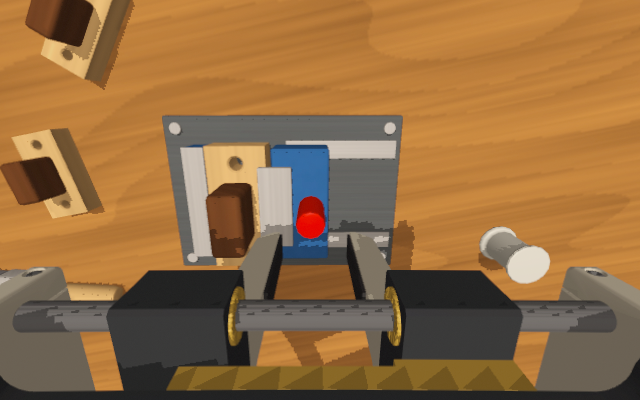

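The knob at (311,217) lies between the finger tips, and the handle at (230,220) is clear of the left finger. I'll go down and close on the knob.

```bash
python3 -m creep '[[0.43,[0.002,-0.002,0.03],[0,0,0]],[0.43,[0,0,0.03],[0,0,0]],[0.43,[0,0,0],[0,0,0]],[0,[0,0,0],[0,0,0]],[0,[0,0,0],[0,0,0]],[0,[0,0,0],[0,0,0]]]' 15
python3 - <<'E'
from m1 import *
c=cap('wrist','w3.png'); o=manip.get_obs(); print(o['ee_pos'],o['orientation'],o['wrist_force'],o['gripper_width'])
E
```

```text
time_s: 3.85
ee_pos: [0.5002, 0.1786, 0.0604]
orientation: [-0.0, 0.995, -0.1, 0.001]
wrist_force: [0.3, -0.1, 7.7]
gripper_width: 0.0217
[0.50020206 0.17861264 0.06037389] [-3.46263157e-04  9.95033925e-01 -9.95277725e-02  1.26143847e-03] [-1.90762201 -1.64838182  9.05280768] 0.021857334311477437
```

View pics/w3.png

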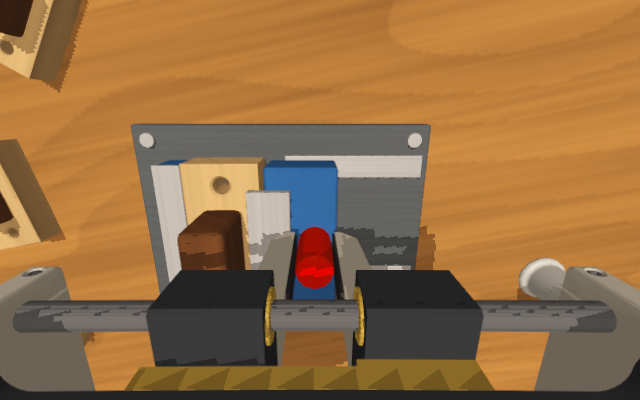

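The knob is gripped at 22 mm, but there is about 8 N upward at the tips, so a finger is touching the jaw or lip. I'll raise slightly, then slide back.

```bash
python3 -m creep '[[0,[0,0,-0.004],[0,0,0]],[0,[0,0.006,0],[0,0,0]],[0,[0,0.01,0],[0,0,0]],[0,[0,0.01,0],[0,0,0]]]'; python3 -m creep '[[0,[0,0.01,0],[0,0,0]],[0,[0,0.01,0],[0,0,0]],[0,[0,0.01,0],[0,0,0]],[0,[0,0,0],[0,0,0]],[0,[0,0,0],[0,0,0]]]'
python3 - <<'E'
from m1 import *
c=cap('wrist','w4.png'); o=manip.get_obs(); print(o['ee_pos'],o['orientation'],o['wrist_force'],o['gripper_width'])
E
```

```text
time_s: 4.3
ee_pos: [0.4936, 0.1524, 0.0627]
orientation: [-0.0, 0.995, -0.1, -0.0]
wrist_force: [-1.6, 3.5, -5.3]
gripper_width: 0.0213
time_s: 4.8
ee_pos: [0.4877, 0.1229, 0.0627]
orientation: [0.0, 0.995, -0.1, -0.001]
wrist_force: [-6.0, -1.3, -0.6]
gripper_width: 0.0214
[0.48770116 0.12310146 0.06267876] [ 4.13177738e-04  9.95016439e-01 -9.97084697e-02 -5.80538869e-04] [-4.42794641 -0.35512966 -0.93389915] 0.02162943067863175
```

View pics/w4.png

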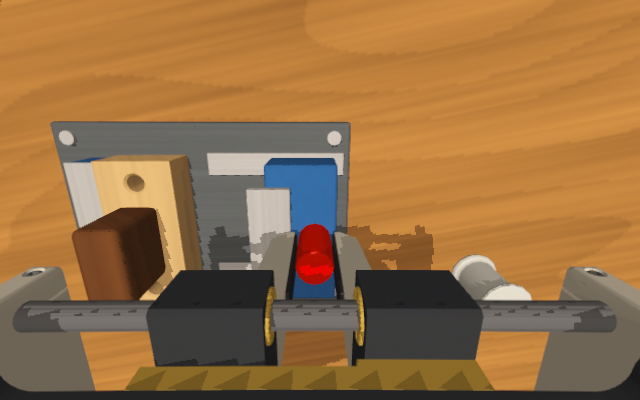

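The jaw has slid back about 57 mm and the wooden half stayed in place. Next: release, go up, and look at the upper half again.

```bash
python3 -m creep '[[0.43,[0,0,0],[0,0,0]],[0.43,[0,0,0],[0,0,0]],[0.43,[0,0,-0.03],[0,0,0]],[0.43,[0,0,-0.045],[0,0,0]],[0.65,[0,0,-0.045],[0,0,0]],[0.65,[-0.022,-0.039,-0.035],[0,0,0]],[0.65,[-0.022,-0.04,0],[0,0,0]],[0.65,[-0.022,-0.04,0],[0,0,0]]]'; python3 -m creep '[[0.65,[0,0,0],[0,0,0]],[0.65,[0,0,0],[0,0,0]]]'
cat > m2.py <<'E'
from m1 import *
def comp(c,m,box,z,nm,o,frac=None):
    r=np.zeros((400,640),np.uint8); x0,x1,y0,y1=box; r[y0:y1,x0:x1]=1
    m=(m&(r>0)).astype(np.uint8)
    cn=max(cv2.findContours(m,cv2.RETR_EXTERNAL,cv2.CHAIN_APPROX_NONE)[0],key=cv2.contourArea)
    px=cv2.minAreaRect(cn)[0]
    W=onplane(c,cn.reshape(-1,2),z); R=cv2.minAreaRect((W[:,:2]*1000).astype(np.float32))
    ctr=np.array([R[0][0]/1000,R[0][1]/1000,z])
    print(nm,'px',np.round(px,1),np.round(R[0],1),np.round(R[1],1),round(R[2],2),'tool-rel mm',(rel(ctr,o)*1000).round(1)); return R
E
python3 - <<'E'
from m2 import *
o=manip.get_obs(); c=cap('wrist','w5.png');  print(o['ee_pos'],o['orientation'],o['wrist_force'],o['gripper_width'])
hsv=cv2.cvtColor(c['image'],cv2.COLOR_RGB2HSV); H,S,V=[hsv[:,:,i].astype(int) for i in range(3)]
cc=cap('top','t5.png')
comp(c,(H>8)&(H<25)&(S<160)&(V>170),(285,360,60,195),.04,'wood',o)
comp(c,(H<15)&(S>90)&(V<140)&(V>50),(295,345,90,180),.084,'handle',o)
comp(c,((H<6)|(H>174))&(S>200)&(V>190),(360,460,100,160),.09,'knob',o)
E
```

```text
time_s: 5.65
ee_pos: [0.4492, 0.2498, 0.2152]
orientation: [-0.001, 0.995, -0.1, 0.002]
wrist_force: [0.6, 0.5, -0.5]
gripper_width: 0.0598
time_s: 5.85
ee_pos: [0.4488, 0.249, 0.2137]
orientation: [-0.0, 0.995, -0.099, 0.001]
wrist_force: [0.6, -0.4, 0.3]
gripper_width: 0.0605
[0.44880082 0.24897398 0.2137257 ] [-1.37578794e-04  9.95136722e-01 -9.85014170e-02  5.97308559e-04] [ 0.63149135 -0.41122389  0.34829335] 0.06050027142536972
wood px [311.5 129.5] [505.7 240.6] [ 50.2 109.5] 78.73 tool-rel mm [[ 57.2  -2.9 173.8]]
handle px [311.5 134. ] [506.1 240.7] [24.7 48.7] 79.27 tool-rel mm [[ 57.7  -3.  129.8]]
knob px [432.5 131. ] [486.9 125.3] [18.2 19.1] 84.93 tool-rel mm [[ 61.4 113.9 123.8]]
```

View pics/w5.png

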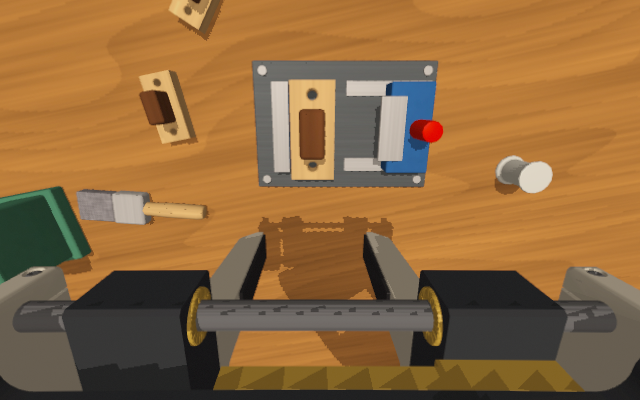

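The upper half is at about (506,240.6) mm with a yaw of -11°. Its measured size is 50x110, as given. Now I descend and grasp.

```bash
python3 -m creep '[[0.65,[0.029,-0.0015,0],[0,0,0]],[0.65,[0.0285,-0.0015,0.01],[0,0,0]],[0.65,[0,0,0.045],[0,0,0]],[0.65,[0,0,0.045],[0,0,0]],[0.65,[0,0,0.03],[0,0,0]],[0.65,[0,0,0.02],[0,0,0]],[0.65,[0,0,0.016],[0,0,0]],[0.65,[0,0,0],[0,0,0]]]'; python3 -m creep '[[0.65,[0,0,0],[0,0,0]],[0,[0,0,0],[0,0,0]],[0,[0,0,0],[0,0,0]],[0,[0,0,0],[0,0,0]],[0,[0,0,0],[0,0,0]]]' 30;  python3 - <<'E'
from m2 import *
o=manip.get_obs(); c=cap('wrist','w6.png');  print(o['ee_pos'],o['orientation'],o['wrist_force'],o['gripper_width'])
E
```

```text
time_s: 6.75
ee_pos: [0.5051, 0.2381, 0.0456]
orientation: [0.001, 0.995, -0.101, -0.002]
wrist_force: [0.2, 0.7, 0.4]
gripper_width: 0.0606
time_s: 7.25
ee_pos: [0.5058, 0.2398, 0.0478]
orientation: [-0.0, 0.995, -0.1, 0.0]
wrist_force: [-0.5, 0.7, 0.1]
gripper_width: 0.0326
[0.50582264 0.23983138 0.04780397] [-1.28610502e-04  9.95028442e-01 -9.95907375e-02  2.59439645e-04] [-0.48459059  0.6521651   0.12654675] 0.032632642947325874
```

View pics/w6.png

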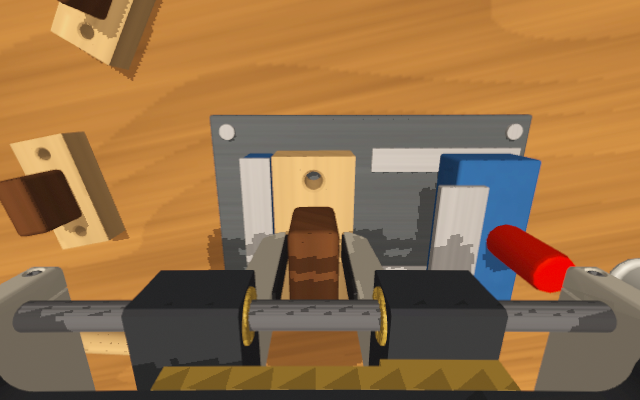

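```bash
python3 -m creep '[[0,[0,0,0],[0,0,0]],[0,[0,0,0],[0,0,0]],[0,[0,0,0],[0,0,0]],[0,[0,0,0],[0,0,0]]]' 30;  python3 -m creep '[[0,[0,0,-0.01],[0,0,0]],[0,[0,0,-0.03],[0,0,0]],[0,[0,0,-0.045],[0,0,0]],[0,[0,0,-0.045],[0,0,0]],[0,[0,0,-0.02],[0,0,0]],[0,[0,0,0],[0,0,0]]]'
python3 - <<'E'
from m2 import *
o=manip.get_obs(); c=cap('wrist','w7.png');  print(o['ee_pos'],o['orientation'],o['wrist_force'],o['gripper_width'])
E
```

```text
time_s: 7.7
ee_pos: [0.5058, 0.2399, 0.0476]
orientation: [-0.0, 0.995, -0.1, 0.0]
wrist_force: [-0.6, 0.0, 4.4]
gripper_width: 0.0256
time_s: 8.3
ee_pos: [0.5068, 0.2402, 0.2006]
orientation: [-0.001, 0.995, -0.1, 0.002]
wrist_force: [0.2, -0.2, -2.2]
gripper_width: 0.0259
[0.50680355 0.24016588 0.20061887] [-0.00117011  0.9950208  -0.0996317   0.00240043] [ 0.2484042  -0.18104228 -2.23233608] 0.025918004389144603
```

View pics/w7.png

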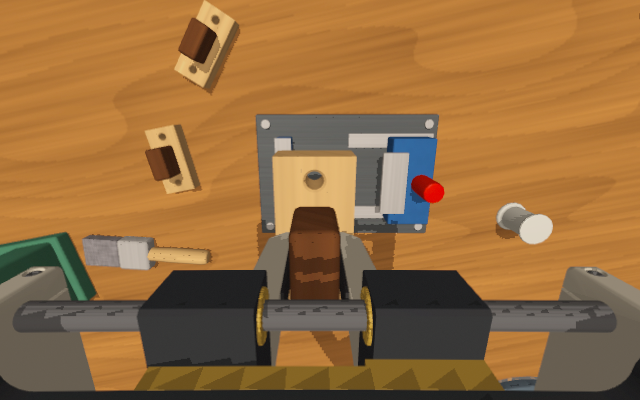

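The part is held level (25.9 mm across the handle, 2.2 N of weight), with its front hole at (314,180). I'll measure that hole in the tool frame, then carry the part to the base.

```bash
cat > m3.py <<'E'
from m2 import *
def heldhole(c,o):
    hsv=cv2.cvtColor(c['image'],cv2.COLOR_RGB2HSV); V=hsv[:,:,2].astype(int); S=hsv[:,:,1].astype(int);H=hsv[:,:,0].astype(int)
    m=np.zeros((400,640),np.uint8); m[166:195,298:332]=(V[166:195,298:332]<185)
    n,l,st,ce=cv2.connectedComponentsWithStats(m)
    i=1+np.argmax(st[1:,4]); 
    z=o['ee_pos'][2]-.0076
    cn=cv2.findContours((l==i).astype(np.uint8),cv2.RETR_EXTERNAL,cv2.CHAIN_APPROX_NONE)[0][0].reshape(-1,2)
    (ex,ey),ax,a=cv2.fitEllipse(cn.astype(np.float32))
    W=onplane(c,[[ex,ey]],z); E=rel(onplane(c,cn,z),o)*1000
    print('hole px',ex,ey,ax,'tool mm',(rel(W,o)*1000).round(1),'extent',np.ptp(E[:,:2],axis=0))
    # plate side/front edges
    w=((H>10)&(H<25)&(S<165)&(V>165)).astype(np.uint8)
    for row in (160,170,200):
        xs=np.where(w[row,255:375])[0]+255; L,Rr=xs.min(),xs.max()
        e=rel(onplane(c,[[L-.5,row],[Rr+.5,row]],z),o)*1000; print('row',row,L,Rr,e[:,:2].round(1).tolist(),'mid y',e[:,1].mean().round(2))
    for col in (285,345):
        ys=np.where(w[120:240,col])[0]+120
        print('front',ys.min(),(rel(onplane(c,[[col,ys.min()-.5]],z),o)*1000).round(1))
E
python3 - <<'E'
from m3 import *
o=manip.get_obs(); c=dict(np.load('/tmp/wrist.npz'))
heldhole(c,o)
E
```

```text
hole px 313.8132629394531 179.33946228027344 (18.81801414489746, 19.19367027282715) tool mm [[41.  -1.2  7.7]] extent [12.04177406 11.78994588]
row 160 257 356 [[53.0, -36.0], [53.1, 24.7]] mid y -5.64
row 170 273 355 [[46.9, -26.5], [46.9, 24.4]] mid y -1.09
row 200 274 354 [[27.6, -26.7], [27.7, 24.5]] mid y -1.08
front 139 [[ 65.9 -18.3   7.7]]
front 156 [[55.8 17.7  7.7]]
```

```bash
python3 -m creep '[[0,[0,0,0],[0,0,-7.5]],[0,[0,0,0],[0,0,-7.5]],[0,[0,0,0],[0,0,-7.5]],[0,[-0.008,0.02,0],[0,0,0]],[0,[-0.014,0.04,0],[0,0,0]],[0,[-0.014,0.04,0],[0,0,0]],[0,[-0.014,0.04,0],[0,0,0]],[0,[-0.014,0.04,0],[0,0,0]]]'; python3 -m creep '[[0,[-0.014,0.04,0],[0,0,0]],[0,[-0.014,0.04,0],[0,0,0]],[0,[-0.014,0.04,0],[0,0,0]],[0,[-0.014,0.04,0],[0,0,0]],[0,[-0.014,0.04,0],[0,0,0]],[0,[-0.014,0.04,0],[0,0,0]],[0,[-0.005,0.02,0],[0,0,0]],[0,[0,0,0],[0,0,0]]]'; python3 -m creep '[[0,[0,0,0],[0,0,0]],[0,[0,0,0],[0,0,0]]]';  python3 - <<'E'
from m3 import *
o=manip.get_obs(); c=cap('wrist','w8.png');  print(o['ee_pos'],o['orientation'],o['wrist_force'],o['gripper_width'],o['qpos'][5])
heldhole(c,o)
E
```

```text
time_s: 9.15
ee_pos: [0.4758, 0.0493, 0.1955]
orientation: [-0.0, 0.995, 0.097, -0.002]
wrist_force: [0.4, -0.4, -2.1]
gripper_width: 0.0258
time_s: 9.95
ee_pos: [0.4388, -0.2232, 0.1955]
orientation: [-0.001, 0.995, 0.095, -0.001]
wrist_force: [-0.6, 0.4, -1.8]
gripper_width: 0.0257
time_s: 10.15
ee_pos: [0.4397, -0.2203, 0.1965]
orientation: [-0.001, 0.995, 0.097, -0.001]
wrist_force: [-0.4, -0.2, -2.4]
gripper_width: 0.026
[ 0.43966076 -0.22033029  0.19653767] [-6.25254882e-04  9.95303631e-01  9.67978211e-02 -6.87142381e-04] [-0.38759391 -0.16715276 -2.39355642] 0.02597489365281997 0.8174703631925886
hole px 314.215087890625 179.2911376953125 (19.22700309753418, 19.58391571044922) tool mm [[40.9 -0.2  7.5]] extent [11.86996024 12.18233224]
row 160 272 356 [[52.7, -25.7], [52.7, 25.1]] mid y -0.3
row 170 272 355 [[46.6, -25.9], [46.6, 24.7]] mid y -0.6
row 200 274 354 [[27.6, -25.5], [27.7, 24.9]] mid y -0.29
front 156 [[ 55.4 -17.5   7.6]]
front 156 [[55.4 18.1  7.5]]
```

View pics/w8.png

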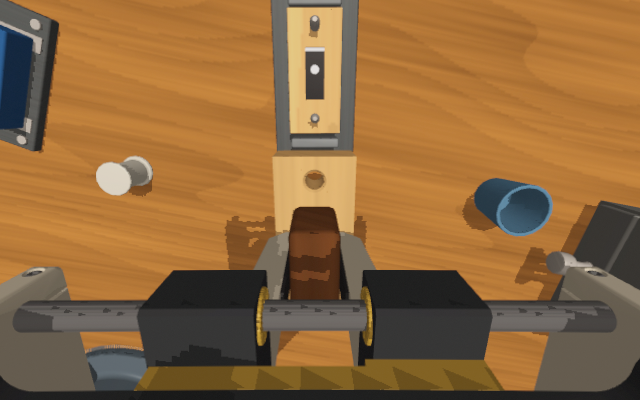

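Both dowels are visible, at (314,20) and (315,118), along with the frog blank at (315,75). The held plate's front hole is at (314,179). I'll measure them all within this one picture.

Run:
```python
from m3 import *
c=dict(np.load('/tmp/wrist.npz'))
a=c['image'][0:200,260:370]; cv2.imwrite('pics/w8z.png',cv2.resize(a[:,:,::-1],None,fx=4,fy=3,interpolation=cv2.INTER_CUBIC)) if 0 else cv2.imwrite('pics/w8z.png',cv2.resize(a[0:150,:,::-1],None,fx=4,fy=4,interpolation=cv2.INTER_CUBIC))
```

```text
(no output)
```

View pics/w8z.png

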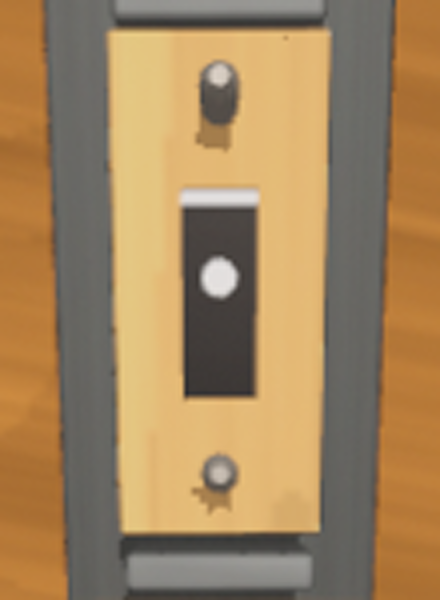

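Run:
```python
from m3 import *
c=dict(np.load('/tmp/wrist.npz')); o=manip.get_obs()
hsv=cv2.cvtColor(c['image'],cv2.COLOR_RGB2HSV); H,S,V=[hsv[:,:,i].astype(int) for i in range(3)]
D=onplane(c,[[314.4,18.4],[314.6,117.2]],.084); print('dowels',D.round(4),'dist',np.linalg.norm(D[0]-D[1]),'yaw',np.degrees(np.arctan2(*(D[0]-D[1])[1::-1])),'mid',D.mean(0))
w=((S>70)&(V>150)&(H>8)&(H<25))
R=comp(c,w,(284,346,5,137),.062,'lowerwood',o)
Ze=np.median([manip.get_obs()['ee_pos'][2]])-.0076
h=onplane(c,[[314.2,179.3]],Ze); print('hole',h)
# held plate edges -> yaw: left & right edge points at rows 165, 205
w2=((H>10)&(H<25)&(S<165)&(V>165))
for L in (0,1):
    pts=[]
    for r in range(162,225,4):
        xs=np.where(w2[r,262:368])[0]+262
        pts.append([xs.max()+.5 if L else xs.min()-.5,r])
    W=onplane(c,pts,Ze)[:,:2]; vx,vy,x0,y0=cv2.fitLine((W*1000).astype(np.float32),cv2.DIST_HUBER,0,.01,.01).ravel(); print('edge yaw',np.degrees(np.arctan(vy/vx)))
q=o['orientation'];print('tool yaw',np.degrees(2*np.arctan2(q[2],q[1])), o['ee_pos'])
```

```text
dowels [[ 0.5908 -0.1904  0.084 ]
 [ 0.513  -0.2059  0.084 ]] dist 0.07936664479114205 yaw 11.273095658309177 mid [ 0.5518937  -0.19818723  0.084     ]
lowerwood px [314.5  69.5] [ 551.7 -198. ] [108.9  50.3] 11.23 tool-rel mm [[114.2  -0.2 134.7]]
hole [[ 0.47977094 -0.21227104  0.18919497]]
edge yaw 11.636342
edge yaw 10.830345
tool yaw 11.130272181363168 [ 0.4398218  -0.22033401  0.19679497]
```

The base centre is (551.9,-198.1) with a yaw of 11.25°. The wood rectangle agrees, and the dowels measure 79.4 mm apart against 80 given. The held part needs +113.5 mm along tool x and about 0 along y. I'll move halfway and lower for a closer check.

```bash
python3 -m creep '[[0,[0.028,0,0],[0,0,0]],[0,[0.027,0,0.02],[0,0,0]],[0,[0,0,0.03],[0,0,0]],[0,[0,0,0.016],[0,0,0]],[0,[0,0,0],[0,0,0]],[0,[0,0,0],[0,0,0]],[0,[0,0,0],[0,0,0]]]';  python3 - <<'E'
from m3 import *
c=cap('wrist','w9.png');o=manip.get_obs();   print(o['ee_pos'],o['orientation'],o['wrist_force'])
heldhole(c,o)
a=c['image'][60:210,230:400]; cv2.imwrite('pics/w9z.png',cv2.resize(a[:,:,::-1],None,fx=4,fy=4,interpolation=cv2.INTER_CUBIC))
E
```

```text
time_s: 10.9
ee_pos: [0.4946, -0.2109, 0.1326]
orientation: [0.0, 0.995, 0.097, 0.001]
wrist_force: [-0.3, 0.1, -1.8]
gripper_width: 0.026
[ 0.49451464 -0.21098127  0.1326191 ] [5.43992202e-04 9.95329814e-01 9.65276053e-02 8.28639929e-04] [ 0.90665211 -0.20361182 -2.24613916]
hole px 314.1089782714844 179.29443359375 (18.91792106628418, 19.32893180847168) tool mm [[40.9 -0.3  7.7]] extent [11.86968684 11.60904367]
row 160 266 356 [[52.7, -29.4], [52.7, 25.0]] mid y -2.18
row 170 273 355 [[46.6, -25.4], [46.6, 24.7]] mid y -0.39
row 200 268 354 [[27.7, -29.3], [27.7, 24.8]] mid y -2.25
front 120 [[ 76.1 -17.1   7.7]]
front 156 [[55.4 18.1  7.7]]
```

View pics/w9z.png

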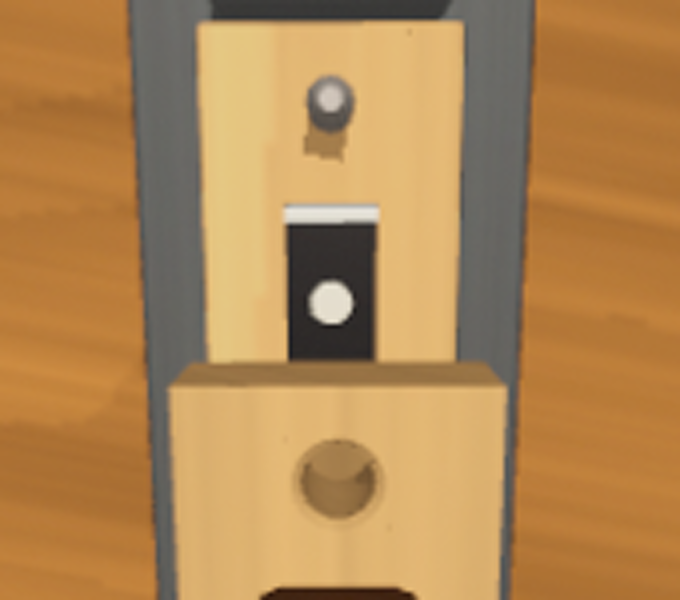

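The front dowel tip is at (312.1,83.9) and the held hole at (314.1,179.3).

Run:
```python
from m3 import *
c=dict(np.load('/tmp/wrist.npz')); o=manip.get_obs()
D=onplane(c,[[312.1,83.9]],.084); h=onplane(c,[[314.1,179.3]],o['ee_pos'][2]-.0076)
d=(D-h)[0]; q=o['orientation']; y=2*np.arctan2(q[2],q[1])
print(D,h,'tool dx,dy',d[0]*np.cos(y)+d[1]*np.sin(y), d[0]*np.sin(y)-d[1]*np.cos(y),np.degrees(y))
```

```text
[[ 0.59078588 -0.19041203  0.084     ]] [[ 0.53459052 -0.2028085   0.1250191 ]] tool dx,dy 0.05753017696285441 -0.0013673065362676748 11.078504011409272
```

```bash
python3 -m creep '[[0,[0.02,-0.0005,0],[0,0,-0.1]],[0,[0.02,-0.0005,0],[0,0,0]],[0,[0.018,-0.0004,0],[0,0,0]],[0,[0,0,0],[0,0,0]],[0,[0,0,0],[0,0,0]],[0,[0,0,0],[0,0,0]]]';  python3 - <<'E'
from m3 import *
for i in range(3):
    o=manip.get_obs(); q=o['orientation']; print(o['ee_pos'],o['wrist_force'],np.degrees(2*np.arctan2(q[2],q[1])))
    c=cap('wrist','w10.png')
s=cap('side'); a=s['image'][200:310,240:380]; cv2.imwrite('pics/s10z.png',cv2.resize(a[:,:,::-1],None,fx=5,fy=5,interpolation=cv2.INTER_CUBIC))
E
```

```text
time_s: 11.55
ee_pos: [0.5499, -0.1985, 0.1317]
orientation: [0.0, 0.995, 0.097, -0.0]
wrist_force: [-0.1, -0.4, -1.4]
gripper_width: 0.0256
[ 0.54989444 -0.19847223  0.13167238] [-0.08392166 -0.4412566  -1.42951966] 11.150753330681605
[ 0.54993718 -0.19850114  0.13168202] [ 0.10450287 -0.34223112 -2.40943607] 11.143131293553973
[ 0.55001682 -0.19852862  0.13165619] [ 0.59246722  0.36438373 -1.75072821] 11.139917318207697
```

View pics/s10z.png

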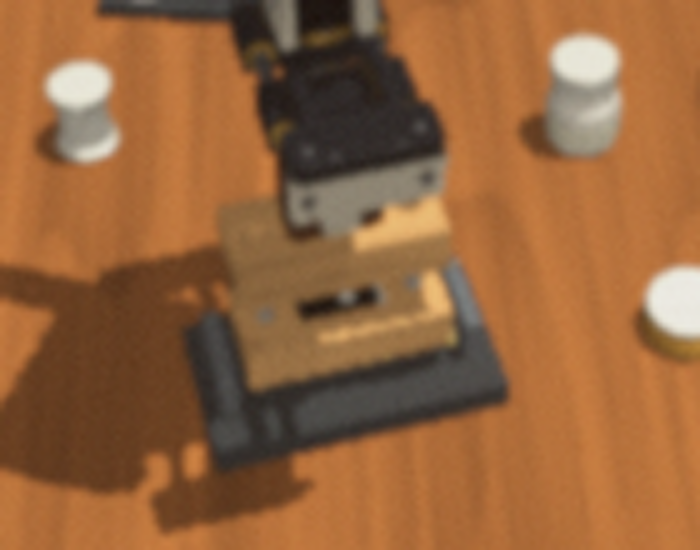

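View pics/w10.png

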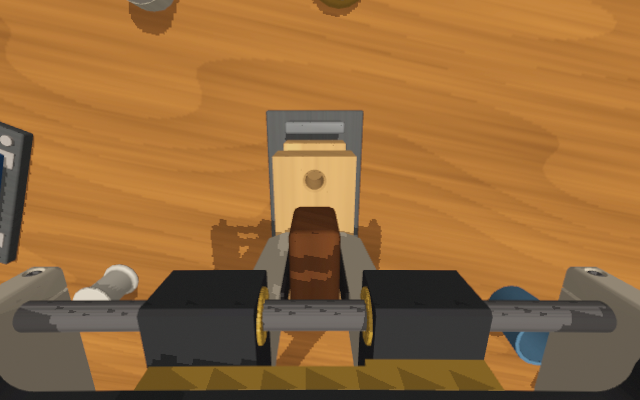

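The part hovers 12 mm above the tips, about 1.1 mm short along x. I'll correct that and descend gently, watching the force.

```bash
python3 -m creep '[[0,[0.0011,0,0.004],[0,0,0]],[0,[0,0,0.004],[0,0,0]],[0,[0,0,0.003],[0,0,0]],[0,[0,0,0.002],[0,0,0]],[0,[0,0,0.002],[0,0,0]],[0,[0,0,0],[0,0,0]],[0,[0,0,0],[0,0,0]]]';  python3 - <<'E'
from m3 import *
o=manip.get_obs(); q=o['orientation']; print(o['ee_pos'],o['wrist_force'],o['torque'],np.degrees(2*np.arctan2(q[2],q[1])))
c=cap('wrist','w11.png'); a=c['image'][100:220,240:390]; cv2.imwrite('pics/w11z.png',cv2.resize(a[:,:,::-1],None,fx=4,fy=4,interpolation=cv2.INTER_CUBIC))
E
```

```text
time_s: 12.45
ee_pos: [0.5517, -0.1981, 0.1164]
orientation: [0.0, 0.995, 0.097, 0.0]
wrist_force: [0.5, 0.1, -3.0]
gripper_width: 0.0259
[ 0.55171095 -0.19809668  0.11644126] [ 0.47949095  0.11892776 -2.97123176] [0.02182711 0.00814488 0.00161457] 11.167688179057942
```

View pics/w11z.png

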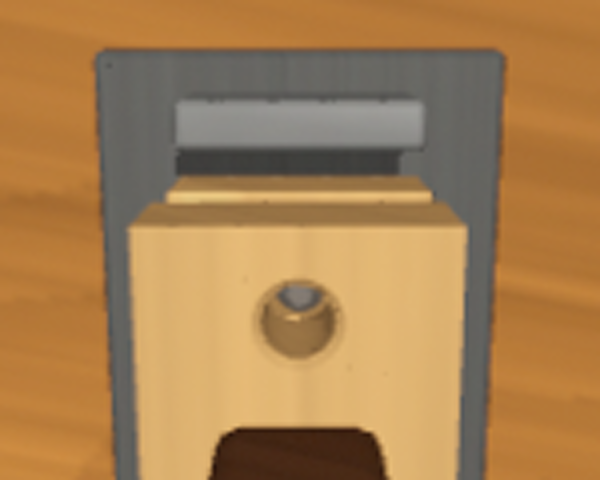

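The dowel tip shows inside the hole and there is no contact force (-3 N, about the weight). Continuing down.

```bash
python3 -m creep '[[0,[0,0,0.002],[0,0,0]],[0,[0,0,0.002],[0,0,0]],[0,[0,0,0.002],[0,0,0]],[0,[0,0,0.002],[0,0,0]],[0,[0,0,0],[0,0,0]]]'
python3 - <<'E'
from m3 import *
o=manip.get_obs(); print(o['ee_pos'],o['wrist_force'],o['torque'])
E
```

```text
time_s: 13.0
ee_pos: [0.5515, -0.198, 0.108]
orientation: [-0.0, 0.995, 0.097, -0.0]
wrist_force: [-0.1, -0.2, -1.6]
gripper_width: 0.0259
[ 0.551483   -0.19799949  0.1080246 ] [-0.12746662 -0.18232124 -1.59487486] [ 0.01278896  0.01526857 -0.04549709]
```

```bash
python3 -m creep '[[0,[0,0,0.002],[0,0,0]],[0,[0,0,0.002],[0,0,0]],[0,[0,0,0.002],[0,0,0]],[0,[0,0,0.002],[0,0,0]],[0,[0,0,0],[0,0,0]]]'; python3 -m creep '[[0,[0,0,0.001],[0,0,0]],[0,[0,0,0],[0,0,0]]]'; python3 -m creep '[[0,[0,0,0.001],[0,0,0]],[0,[0,0,0],[0,0,0]]]'; python3 -m creep '[[0,[0,0,0.001],[0,0,0]],[0,[0,0,0],[0,0,0]]]'
```

```text
time_s: 13.5
ee_pos: [0.5515, -0.198, 0.1001]
orientation: [-0.0, 0.995, 0.097, -0.0]
wrist_force: [1.1, -0.1, -1.9]
gripper_width: 0.0256
time_s: 13.7
ee_pos: [0.5517, -0.1981, 0.0994]
orientation: [-0.0, 0.995, 0.097, -0.0]
wrist_force: [-0.3, 0.4, -1.5]
gripper_width: 0.0257
time_s: 13.9
ee_pos: [0.5517, -0.1981, 0.0983]
orientation: [-0.0, 0.995, 0.097, -0.0]
wrist_force: [-0.2, 0.5, -2.2]
gripper_width: 0.0257
time_s: 14.1
ee_pos: [0.5518, -0.1981, 0.0976]
orientation: [0.0, 0.995, 0.097, 0.0]
wrist_force: [-1.0, 1.4, 1.2]
gripper_width: 0.026
```

Contact came at TCP z of 0.0976, exactly the flush height. I'll press 8 mm further in small steps.

```bash
python3 -m creep '[[0,[0,0,0.001],[0,0,0]],[0,[0,0,0.001],[0,0,0]],[0,[0,0,0],[0,0,0]]]'; python3 -m creep '[[0,[0,0,0.001],[0,0,0]],[0,[0,0,0.001],[0,0,0]],[0,[0,0,0],[0,0,0]]]';python3 -m creep '[[0,[0,0,0.001],[0,0,0]],[0,[0,0,0.001],[0,0,0]],[0,[0,0,0],[0,0,0]]]'
```

```text
time_s: 14.4
ee_pos: [0.5518, -0.1981, 0.0955]
orientation: [0.0, 0.995, 0.097, 0.0]
wrist_force: [-1.3, 0.5, 3.3]
gripper_width: 0.0263
time_s: 14.7
ee_pos: [0.5518, -0.1981, 0.0935]
orientation: [0.0, 0.995, 0.097, 0.0]
wrist_force: [-1.9, 0.1, 5.0]
gripper_width: 0.0258
time_s: 15.0
ee_pos: [0.5518, -0.1981, 0.0916]
orientation: [0.0, 0.995, 0.097, 0.0]
wrist_force: [-1.7, 1.4, 5.7]
gripper_width: 0.0262
```

```bash
python3 -m creep '[[0,[0,0,0.001],[0,0,0]],[0,[0,0,0.001],[0,0,0]],[0,[0,0,0],[0,0,0]],[0,[0,0,0],[0,0,0]]]'
python3 - <<'E'
from m3 import *
F=[]
for i in range(4):
    o=manip.get_obs(); F.append(np.r_[o['ee_pos'],o['wrist_force'],o['gripper_width']]); c=cap('wrist','w12.png')
print(np.round(F,4)); 
a=c['image'][100:260,220:410]; A=cv2.resize(a[:,:,::-1],None,fx=4,fy=3,interpolation=cv2.INTER_CUBIC); cv2.imwrite('pics/w12z.png',A)
s=cap('side'); a=s['image'][200:310,240:380]; cv2.imwrite('pics/s12z.png',cv2.resize(a[:,:,::-1],None,fx=5,fy=5,interpolation=cv2.INTER_CUBIC))
cap('top','t12.png')
E
```

```text
time_s: 15.4
ee_pos: [0.5518, -0.1981, 0.0898]
orientation: [0.0, 0.995, 0.097, 0.0]
wrist_force: [-2.8, 1.7, 8.3]
gripper_width: 0.0257
[[ 0.5518 -0.1981  0.0898 -2.8224  1.7339  8.2511  0.0257]
 [ 0.5518 -0.1981  0.0898 -3.3955  1.5383  7.619   0.0258]
 [ 0.5518 -0.1981  0.0899 -2.8518  0.6337  8.083   0.026 ]
 [ 0.5518 -0.1981  0.0899 -2.8333  1.7563  8.242   0.0261]]
```

View pics/w12z.png

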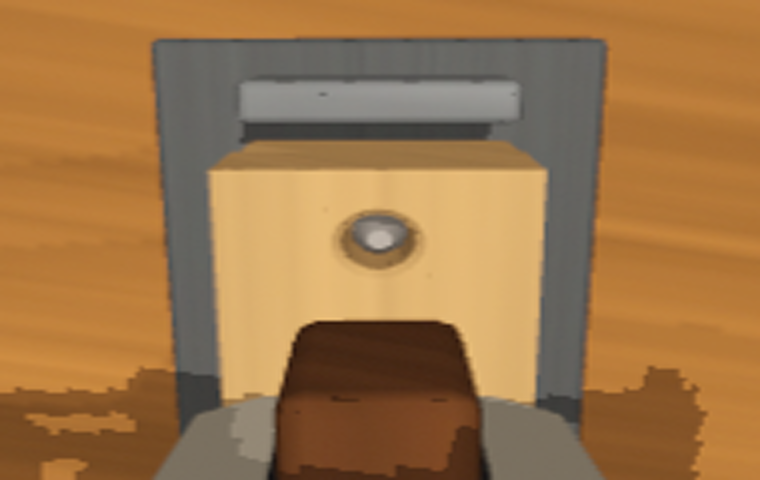

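View pics/s12z.png

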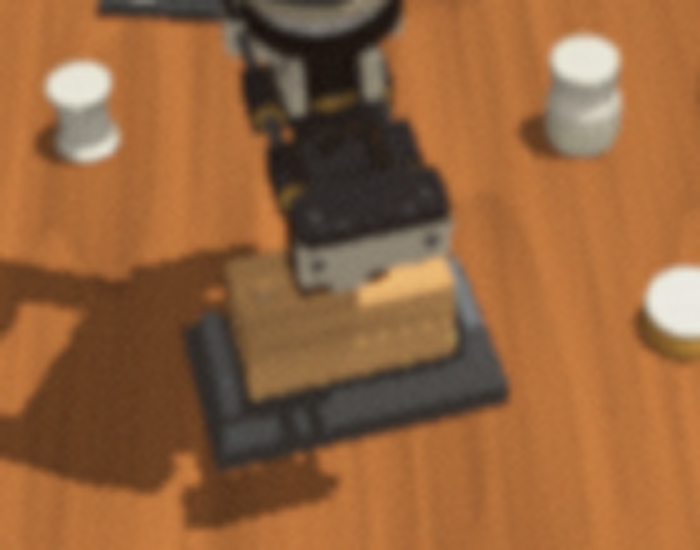

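View pics/t12.png

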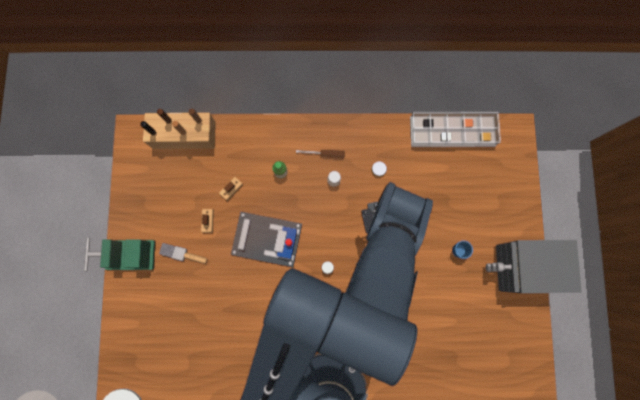

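Wrist view: the dowel sits in the hole and the plate meets the lower half. Side view: one continuous block with no gap. Top view: all bystanders are where they were and the jaw is open. I hand in while holding.

```bash
python3 -c "
from plant import manip
print(manip.close_job())"
```

```text
the job is handed in; nothing more can be done
None
```

I slid the jaw back about 57 mm and lifted the largest upper half out by its handle. I set it on the two dowels and handed in while still holding the closed pair pressed.

- **Fit:** contact came at a TCP height of 97.6 mm, the height worked out for flush faces. The side view shows one continuous block with no gap, and the wrist view shows the front dowel in its hole. The rear dowel was out of sight.
- **Press depth:** the TCP ended 7.8 mm below contact. The vertical force was about 8.1 N, which with the part's weight added gives about 7.7 mm by the spring figures. The two agree and sit at mid-travel, well short of the 16 mm bottom.
- **Bystanders:** all looked unmoved in the last top view. The whole job took about 16 s.

Two readings were not ideal, and I left both as they were:
- **Sideways force:** about 3 N remained at the end, likely light contact with the dowels.
- **Touch at the jaw:** a fingertip pressed on the jaw or its lip with about 9 N while I gripped the knob. I raised the tool 4 mm before sliding the jaw.

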